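Click the parts cases together on the woodwork bench

ROBOT

A 6-joint arm with a two-finger parallel gripper is mounted at the origin on the work surface. World frame = base frame: x ahead of the robot, y to its left, z up, the work surface at z = 0. Lengths are in m, angles in rad, forces in N, time in s.
With the tool pointing down it reaches from about 0.3 to 0.775 m from the base axis. Payload 14.6 kg.
Tool frame: the origin (TCP) lies on the centre line of the jaws, within the pads' length; the fingertips stand 19 mm ahead of it and the grasp point (between the pads) is the TCP; y points along the fingers, x is the direction in which the jaws open and shut, and the axes are right-handed (so a half turn about y gives the same grasp; the last joint's range is limited). The gripper opens to 94 mm and grips with 3 to 60 N. Pads are 16 mm wide; open, the fingers measure 119 mm over their backs; the gripper's body (75 mm by 177 mm) begins 78 mm behind the grasp point.
Start: joints at [-1.226, 0.3, 1.521, -0, 1.321, -0.067], TCP at [0.22, -0.504, 0.224] pointing down, gripper open.
Joint ranges: [-3.03, 3.03], [-0.79, 2.21], [0.23, 2.52], [-1.04, 4.18], [0, 3.07], [-2.55, 2.55]. Speed limits (rad/s): [2.22, 2.22, 2.57, 3.14, 3.14, 3.14].

INTERFACE

Orientations are given as [roll, pitch, yaw] about the fixed x, y, z axes, in that order (R = Rz(yaw) Ry(pitch) Rx(roll)).
In Python, from station import ctrl, optics gives the robot as it stands.
- The arm moves only by the tool jog_arm, never from a script. Its argument "targets" is a list of rows, each a list of 3 entries, a list of its own where there are three numbers: the finger opening in cm, from 0 to 9.4, then the shift along the tool's x, y, z in cm, then the turn about the tool's y in rad. A call has 1 to 10 rows; each row is the pose to reach, as a shift and turn from the pose commanded when the call began, along the tool's axes at that moment; what a row does not reach only later rows make up. A row lasts 1/10 s, in which the tool goes at most 50 mm and 8.59 degrees, less where a joint would pass 70% of its speed; a pose out of reach is approached as far as the arm can. A call with a gripper value outside its range is refused whole. The fingers move at their own pace and stop on an object; "grip_force" is the grip in N (left out, the last holds). Time passes only in rows, so rows that repeat a pose let the fingers close. It gives the time, the measured TCP pose, the force and the opening at its end, in the units of the state.
- ctrl.get_obs(): the state, without advancing time (a new reading comes with each control period).
- optics.camera(name): name is "side" or "top"; returns a dict with "img" (480x640x3 uint8, red, green, blue), "range_z" (480x640 float32, m along the optical axis (not along the pixel's ray), 0 where there is no reading), "camera_matrix" (3x3 intrinsics, pixels), "world_to_cam" (4x4, takes a point from world to camera coordinates). Camera axes: x right, y up, looking along -z (the intrinsics and any distortion apply to the point x, -y, -z); pixel columns grow to the right and rows downward; lengths in m; the calibration is good to about 2 mm. A picture is of the moment at which its call begins.
- ctrl.hand_in(): hands the job in, once; it reports no verdict.
The state is a dict: "time_s": time; "qpos": joint angles; "joint_vel": joint speeds; "tau": joint torques, N m; "ee_pos": TCP position; "eef_rot": TCP orientation; "force": force on the tool from outside, world axes, zero at the start; "moment": the same for the moment, N m; "grip_width": finger opening in m.
Only numpy, scipy, OpenCV 4.12 (cv2) and the standard library are available. Lean on these libraries where they do the work, as an engineer would, in place of code of your own. Each camera call takes 0.05 s, during which the arm holds its last target. There are 200 camera calls.

TASK

Build up the column of small-parts cases: set the deep case squarely on the bottom case that is fixed to the bench and press it down until it snaps fully home on both ends, keeping your hand on it for a moment after the snap, then set the shallow case with the carrying handle on top of it and press that home in the same way. Finish with the hand still on the handle case, pressing it down firmly with 10 N or more (15 N is plenty); do not let go of it. Leave the saw, the glue bottle, the try square and the plywood offcut where they lie.

Things in the scene. Friction and masses are not known exactly. Their poses are not given: they have to be found in the camera images.
- bottom_case: Bottom case of the column, 150 x 58 mm footprint, dark grey plastic with a light grey lid, 60 mm high, fixed on a black docking plate (190 x 84 x 8 mm) screwed to the bench. Origin: centre of the case's underside, 8 mm above the bench; x along the 150 mm side, y along the 58 mm side, z up. Home, the origin of the case set on it lies 60 mm above this one; either way round (half turn) fits.
- bottom_lid (a point): Middle of the bottom case's flat lid top. The lid carries two half-round guide ribs along x, 4 mm high, at y = +-12.5 mm; the feet of the next case straddle them with 1.5 mm play. On each short end a 26 mm wide sprung hook tongue stands 23 mm up past the lid, outer face 85 mm from the middle.
- bottom_catch (a point): Hook edge of one of the two tongues (+x end), 13 mm above the lid. A case going down meets the hooks' slopes some 10 mm above its seat and pushes the tongues apart; the push grows to 9 to 18 N in all some 5 mm above the seat, then drops suddenly: the hooks close over its end ribs and pull it onto the lid.
- deep_case: Deep case, loose, 150 x 58 mm footprint, dark grey plastic with a light grey lid, 60 mm high, 0.25 to 0.5 kg, upright on the bench. Origin: centre of its underside (soles of its two runner feet); x along the 150 mm side, y along the 58 mm side, z up. A rounded rib on each short end, 9 mm above the underside, reaches x = +-79 mm. Its plain long sides can be pinched across the 58 mm.
- deep_lid (a point): Middle of the deep case's flat lid top, 60 mm above its underside. Same guide ribs and the same two hook tongues (to 23 mm above the lid, 85 mm from the middle) as on the bottom case, working in the same way for the next case. Home, the origin of the handle case lies on this point.
- handle_case: Shallow case with carrying handle, loose, 150 x 58 mm footprint, dark grey plastic with a light grey lid, body 40 mm high, 0.2 to 0.3 kg, upright on the bench, no hook tongues. Origin: centre of its underside (soles of its feet); x along the 150 mm side, y along the 58 mm side, z up. Same feet and end ribs as the deep case.
- handle_bar (a point): Middle of the carrying handle's bar, 68 mm above the handle case's underside. The bar is black, fixed, 14 mm wide (y), 12 mm high, 96 mm long (x), its top 74 mm above the underside, with 22 mm free beneath it and a post at each end (x = +-48 mm).
- coping_saw: Coping saw lying flat, bent steel frame 140 x 160 mm, wooden handle 100 mm long to -y. Origin at the middle of the blade, on the bench. To be left alone.
- glue_bottle: White glue bottle, 54 mm in diameter, 170 mm high, standing; origin under its centre. To be left alone.
- try_square: Try square lying flat: dark wooden stock 20 x 115 mm, 18 mm high, steel blade 150 mm long. Origin under the stock's centre. To be left alone.
- ply_offcut: Plywood offcut 6 mm thick, about 130 x 100 mm, with rounded lobes. Origin under its middle. To be left alone.
Things that resemble listed ones, but are neither listed nor needed, are in the scene too. What is shaped like the deep_case but orange or red is not meant.

How it is judged:
On the way:
1. the deep case is snapped fully home on the bottom case, squarely, with the fingers still on it (z of deep_case in the frame of bottom_case below 0.0615 m and horizontal distance between deep_case and bottom_case below 0.004 m and angle between the z axis of deep_case and the z axis of bottom_case, either way round below 0.02 rad and angle between the x axis of deep_case and the x axis of bottom_case, either way round below 0.06 rad and contact force between the fingers and deep_case above 2 N), for 0.2 s.
At the end, for the whole second after the job is handed in: Both cases snapped home (origin 60 mm above that of the case below, at most 1.5 mm more), centred within 4 mm, level within 0.02 rad, turned within 0.06 rad; the fingers touch the handle case and it bears on the deep case with over 10 N; all through the last second (z of deep_case in the frame of bottom_case below 0.0615 m and horizontal distance between deep_case and bottom_case below 0.004 m and angle between the z axis of deep_case and the z axis of bottom_case, either way round below 0.02 rad and angle between the x axis of deep_case and the x axis of bottom_case, either way round below 0.06 rad and z of handle_case in the frame of deep_case below 0.0615 m and horizontal distance between handle_case and deep_case below 0.004 m and angle between the z axis of handle_case and the z axis of deep_case, either way round below 0.02 rad and angle between the x axis of handle_case and the x axis of deep_case, either way round below 0.06 rad and contact force between the fingers and handle_case above 2 N and contact force between handle_case and deep_case above 10 N); the arm keeps its last pose, push and grip.
It fails at once if a bystander (saw, glue bottle, try square or offcut) is shifted by more than 30 mm (distance of any of coping_saw, glue_bottle, try_square, ply_offcut from where it was at the start of the episode above 0.03 m).
It also fails if it takes over 72 s, if anything falls off the work surface, if the arm or the gripper's body presses on something with over 40 N, if the wrist force passes 120 N, or if a joint passes its speed limit or range.

## Working session

There is one attempt and no reset: what is moved stays moved. The work goes in short steps, Python scripts to look and compute and a tool call to move; the robot and the scene stay as the last step left them, time stands still between calls to the robot, and variables do not carry over. Pictures are saved under pics/ and viewed, about 8 in all and at most 12, crops included, and the job is handed in when it is done.

Besides the shell and the picture viewer there is one more tool, called after ">>>" in YAML: its name, and indented under it one key for each argument. jog_arm: Moves the arm, as the interface text tells. Its arguments: {"type":"object","properties":{"targets":{"type":"array","items":{"type":"array"}},"grip_force":{"type":"number"}},"required":["targets"]}

```bash
ls; mkdir -p pics; python3 - <<'E'
from station import ctrl, optics
import cv2,numpy as np,pickle
o=ctrl.get_obs();print({k:np.round(v,3) for k,v in o.items()})
d={}
for n in("top","side"):
    c=optics.camera(n);d[n]=c;cv2.imwrite(f"pics/{n}0.png",c["img"][:,:,::-1]);print(n,c["camera_matrix"],c["world_to_cam"].round(4),(c["range_z"]>0).mean())
pickle.dump(d,open("c0.pkl","wb"))
E
```

```text
pics
{'time_s': np.float64(0.0), 'qpos': array([-1.226,  0.3  ,  1.522,  0.   ,  1.321, -0.067]), 'joint_vel': array([-0.   ,  0.001, -0.001, -0.   , -0.001, -0.001]), 'tau': array([-0.0000e+00, -5.3181e+01, -3.5274e+01,  7.1000e-02,  2.4000e-02,
       -0.0000e+00]), 'ee_pos': array([ 0.22 , -0.504,  0.224]), 'eef_rot': array([-1.571e+00,  1.000e-03, -1.159e+00]), 'force': array([0.684, 0.023, 0.355]), 'moment': array([-0.02 ,  0.015,  0.027]), 'grip_width': np.float64(0.094)}
top [[447.84653753   0.         318.52467659]
 [  0.         447.84653753 239.1280547 ]
 [  0.           0.           1.        ]] [[ 0.013  -0.9999 -0.0028  0.164 ]
 [ 0.9959  0.0127  0.0891 -0.5328]
 [-0.089  -0.0039  0.996  -1.2875]
 [ 0.      0.      0.      1.    ]] 0.9959212239583334
side [[469.17506973   0.         313.62698275]
 [  0.         469.17506973 235.95336198]
 [  0.           0.           1.        ]] [[-0.9597 -0.2801  0.0223  0.5546]
 [ 0.1569 -0.4683  0.8695 -0.0631]
 [-0.2331  0.838   0.4934 -1.2666]
 [ 0.      0.      0.      1.    ]] 0.9952734375
```

View pics/top0.png

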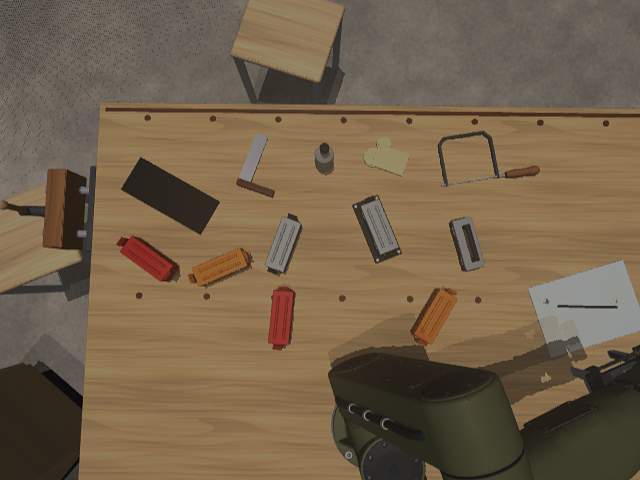

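View pics/side0.png

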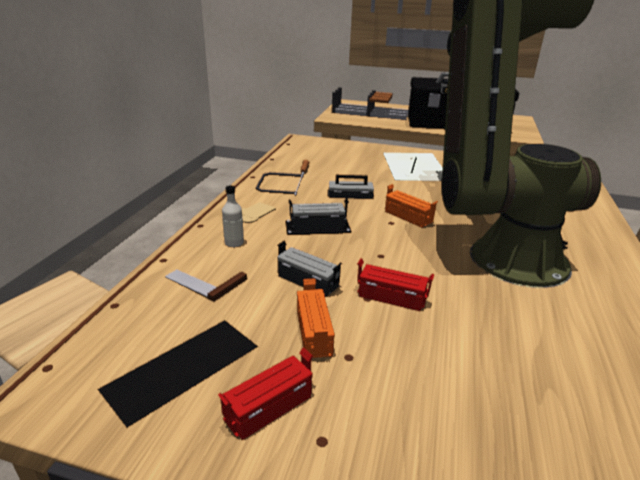

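The top view shows three grey candidates. The case at (284,244) is loose with tongues, so it is the deep case. The one at (377,228) sits on the black plate, so it is the bottom case. The one at (466,243) has the black bar, so it is the handle case. The orange and red ones are decoys. I'll measure these and confirm with one crop.

```bash
cat > h.py <<'E'
import numpy as np,cv2
def ray_plane(c,uv,z):
    uv=np.asarray(uv,float).reshape(-1,2);K=c["camera_matrix"];T=c["world_to_cam"];R=T[:3,:3];o=-R.T@T[:3,3]
    d=np.c_[(uv[:,0]-K[0,2])/K[0,0],-(uv[:,1]-K[1,2])/K[1,1],-np.ones(len(uv))]@R
    return o+d*((z-o[2])/d[:,2])[:,None]
def cloud(c):
    K=c["camera_matrix"];T=c["world_to_cam"];z=c["range_z"].astype(float);v,u=np.mgrid[:480,:640]
    p=np.stack([(u-K[0,2])/K[0,0]*z,-(v-K[1,2])/K[1,1]*z,-z],-1)
    return (p-T[:3,3])@T[:3,:3]
def rect(p):
    (c,(w,h),a)=cv2.minAreaRect((p[:,:2]*1000).astype(np.float32))
    if w<h: w,h,a=h,w,a+90
    return np.round(c,1),round(w,1),round(h,1),round(((a+90)%180-90),2)
E
python3 - <<'E'
import pickle,cv2,numpy as np
from h import *
d=pickle.load(open("c0.pkl","rb"))
c=d["top"];P=cloud(c);im=c["img"]
print("bench z",np.median(P[250:300,300:400,2]))
hsv=cv2.cvtColor(im,cv2.COLOR_RGB2HSV)
for n,(u,v),h in(("bottom",(377,228),.068),("deep",(284,244),.06),("handle",(466,243),.04)):
    roi=np.zeros((480,640),bool);roi[v-38:v+38,u-28:u+28]=1
    m=roi&(hsv[...,1]<60)&(hsv[...,2]>75)
    m=cv2.morphologyEx(m.astype(np.uint8),cv2.MORPH_OPEN,np.ones((3,3)))
    k,l,s,_=cv2.connectedComponentsWithStats(m);i=1+np.argmax(s[1:,4]);vv,uu=np.nonzero(l==i)
    print(n,"lid mask",s[i],rect(ray_plane(c,np.c_[uu,vv],h)))
    z=P[...,2];q=roi&(abs(z-h)<.008);k,l,s,_=cv2.connectedComponentsWithStats(q.astype(np.uint8));i=1+np.argmax(s[1:,4])
    vv,uu=np.nonzero(l==i);print("   cloud at lid",np.median(z[l==i]).round(4),rect(P[l==i]))
    q=roi&(z>h+.012);vv,uu=np.nonzero(q);pp=P[q];print("   above:",len(pp),pp[:,2].max().round(3),rect(pp))
crop=im[180:290,240:500];cv2.imwrite("pics/crop.png",cv2.resize(crop,None,fx=3,fy=3,interpolation=2)[:,:,::-1])
E
```

```text
bench z -0.00016198478887334404
bottom lid mask [ 361  199   37   55 1061] (array([ 5.661e+02, -5.000e-01]), 150.7, 57.1, 22.28)
   cloud at lid 0.0679 (array([564.6,  -0.8]), 149.5, 58.9, 22.24)
   above: 93 1.33 (array([527.2,  91.1]), 223.9, 173.7, -67.81)
deep lid mask [ 265  217   35   55 1041] (array([513.1, 273.2]), 149.8, 57.0, -19.06)
   cloud at lid 0.0601 (array([512.1, 273.4]), 150.4, 58.6, -19.34)
   above: 92 1.33 (array([492. , 216.1]), 173.2, 146.2, -19.07)
handle lid mask [453 217  32  54 704] (array([ 523.6, -261.2]), 150.1, 57.0, 14.93)
   cloud at lid 0.0394 (array([ 522.5, -261.8]), 150.0, 61.2, 15.71)
   above: 239 1.33 (array([495.6, -51.3]), 451.3, 106.9, -82.68)
```

View pics/crop.png

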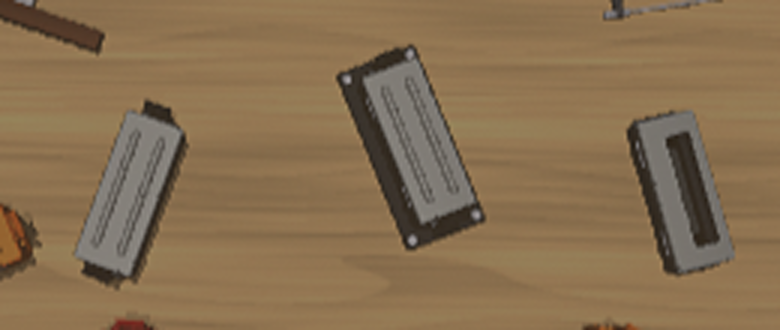

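Confirmed by the crop: all three footprints measure about 150 x 58 mm and their lids sit at 68, 60 and 40 mm. Next is the move above the deep case.

```bash
cat >> h.py <<'E'
def go(x,y,z,yawdeg):
    from station import ctrl
    from scipy.spatial.transform import Rotation as Ro
    o=ctrl.get_obs();R=Ro.from_euler("xyz",o["eef_rot"]).as_matrix();yaw=np.arctan2(R[1,0],R[0,0])
    s=R.T@(np.array([x,y,z])-o["ee_pos"])*100;t=-((np.radians(yawdeg)-yaw+np.pi)%(2*np.pi)-np.pi)
    print("t",o["time_s"].round(2),"pos",np.round(o["ee_pos"],4),"yaw",np.degrees(yaw).round(2),"rpy",np.round(o["eef_rot"],4),"F",np.round(o["force"],1),"w",o["grip_width"].round(4),"-> shift",s.round(2),"turn",round(t,3))
E
python3 -c "
from h import *
go(.5126,.2733,.24,70.8)"
```

```text
Traceback (most recent call last):
  File "h.py", line 19, in go
    print("t",o["time_s"].round(2),"pos",np.round(o["ee_pos"],4),"yaw",np.degrees(yaw).round(2),"rpy",np.round(o["eef_rot"],4),"F",np.round(o["force"],1),"w",o["grip_width"].round(4),"-> shift",s.round(2),"turn",round(t,3))
              ^^^^^^^^^^^^^^^^^
AttributeError: 'float' object has no attribute 'round'
```

```bash
sed -i 's/o\["time_s"\].round(2)/round(o["time_s"],2)/;s/o\["grip_width"\].round(4)/round(o["grip_width"],4)/' h.py
python3 -c "
from h import *
go(.5126,.2733,.24,70.8)"
```

```text
t 0.1 pos [ 0.2201 -0.5038  0.224 ] yaw -66.4 rpy [-1.5707e+00  1.0000e-03 -1.1590e+00] F [0.9 0.3 0.2] w 0.094 -> shift [-59.51  -1.54  57.91] turn -2.395
```

>>> jog_arm:
  targets:
    - [9.4, [-59.5, -1.5, 57.9], -2.395]
    - [9.4, [-59.5, -1.5, 57.9], -2.395]
    - [9.4, [-59.5, -1.5, 57.9], -2.395]
    - [9.4, [-59.5, -1.5, 57.9], -2.395]
    - [9.4, [-59.5, -1.5, 57.9], -2.395]
    - [9.4, [-59.5, -1.5, 57.9], -2.395]
    - [9.4, [-59.5, -1.5, 57.9], -2.395]
    - [9.4, [-59.5, -1.5, 57.9], -2.395]
    - [9.4, [-59.5, -1.5, 57.9], -2.395]
    - [9.4, [-59.5, -1.5, 57.9], -2.395]

```text
time_s: 1.1
ee_pos: [0.3964, -0.034, 0.2336]
eef_rot: [-1.571, -0.0, 0.347]
force: [0.1, -0.6, -0.3]
grip_width: 0.094
```

```bash
python3 -c "
from h import *
go(.5126,.2733,.24,70.8)"
```

```text
t 1.1 pos [ 0.3964 -0.034   0.2336] yaw 19.89 rpy [-1.571e+00 -3.000e-04  3.471e-01] F [ 0.1 -0.6 -0.3] w 0.094 -> shift [21.39 -0.64 24.95] turn -0.889
```

>>> jog_arm:
  targets:
    - [9.4, [21.4, -0.6, 25.0], -0.889]
    - [9.4, [21.4, -0.6, 25.0], -0.889]
    - [9.4, [21.4, -0.6, 25.0], -0.889]
    - [9.4, [21.4, -0.6, 25.0], -0.889]
    - [9.4, [21.4, -0.6, 25.0], -0.889]
    - [9.4, [21.4, -0.6, 25.0], -0.889]
    - [9.4, [21.4, -0.6, 25.0], -0.889]
    - [9.4, [21.4, -0.6, 25.0], -0.889]
    - [9.4, [21.4, -0.6, 25.0], -0.889]
    - [9.4, [21.4, -0.6, 25.0], -0.889]

```text
time_s: 2.1
ee_pos: [0.5141, 0.2702, 0.2394]
eef_rot: [-1.571, 0.0, 1.229]
force: [-0.1, -0.3, 0.4]
grip_width: 0.0939
```

```bash
python3 -c "
from h import *
go(.5126,.2733,.035,70.8)"
```

```text
t 2.1 pos [0.5141 0.2702 0.2394] yaw 70.42 rpy [-1.5705e+00  4.0000e-04  1.2291e+00] F [-0.1 -0.3  0.4] w 0.0939 -> shift [ 0.25 20.44  0.24] turn -0.007
```

>>> jog_arm:
  targets:
    - [9.4, [0.25, 5, 0.25], -0.007]
    - [9.4, [0.25, 10, 0.25], -0.007]
    - [9.4, [0.25, 14, 0.25], -0.007]
    - [9.4, [0.25, 17, 0.25], -0.007]
    - [9.4, [0.25, 19.5, 0.25], -0.007]
    - [9.4, [0.25, 20.4, 0.25], -0.007]
    - [9.4, [0.25, 20.4, 0.25], -0.007]
    - [9.4, [0.25, 20.4, 0.25], -0.007]

```text
time_s: 2.9
ee_pos: [0.5135, 0.2741, 0.037]
eef_rot: [-1.572, -0.001, 1.236]
force: [-0.5, -0.0, 0.1]
grip_width: 0.0941
```

```bash
python3 -c "
from h import *
go(.5126,.2733,.035,70.8)"
```

```text
t 2.9 pos [0.5135 0.2741 0.037 ] yaw 70.84 rpy [-1.5721e+00 -1.2000e-03  1.2364e+00] F [-0.5 -0.   0.1] w 0.0941 -> shift [-0.11  0.2   0.05] turn 0.001
```

>>> jog_arm:
  targets:
    - [0, [-0.1, 0.1, 0], 0]
    - [0, [-0.1, 0.1, 0], 0]
    - [0, [-0.1, 0.1, 0], 0]
    - [0, [-0.1, 0.1, 0], 0]
    - [0, [-0.1, 0.1, 0], 0]
    - [0, [-0.1, 0.1, 0], 0]
    - [0, [-0.1, 0.1, 0], 0]
    - [0, [-0.1, 0.1, 0], 0]
    - [0, [-0.1, 0.1, 0], 0]
    - [0, [-0.1, 0.1, 0], 0]
  grip_force: 45

```text
time_s: 3.9
ee_pos: [0.5125, 0.2733, 0.0346]
eef_rot: [-1.571, -0.0, 1.237]
force: [-1.8, -0.7, 3.3]
grip_width: 0.0578
```

```bash
python3 -c "
from h import *
go(.5126,.2733,.035,70.8)"
```

```text
t 3.9 pos [0.5125 0.2733 0.0346] yaw 70.88 rpy [-1.5709e+00 -1.0000e-04  1.2370e+00] F [-1.8 -0.7  3.3] w 0.0578 -> shift [-0.   -0.04 -0.01] turn 0.001
```

>>> jog_arm:
  targets:
    - [0, [0, -1, 0], 0]
    - [0, [0, -3, 0], 0]
    - [0, [0, -6, 0], 0]
    - [0, [0, -10, 0], 0]
    - [0, [0, -14, 0], 0]
    - [0, [0, -16, 0], 0]
    - [0, [0, -16.5, 0], 0]
    - [0, [0, -16.5, 0], 0]

```text
time_s: 4.7
ee_pos: [0.5123, 0.2732, 0.1993]
eef_rot: [-1.571, 0.0, 1.237]
force: [0.2, 0.1, -5.1]
grip_width: 0.0579
```

```bash
python3 -c "
from h import *
go(.5653,-.0007,.20,112.26)"
```

```text
t 4.7 pos [0.5123 0.2732 0.1993] yaw 70.87 rpy [-1.5707e+00  2.0000e-04  1.2370e+00] F [ 0.2  0.1 -5.1] w 0.0579 -> shift [-24.14  -0.07 -13.98] turn -0.722
```

>>> jog_arm:
  targets:
    - [0, [-2.4, 0, -1.4], -0.1]
    - [0, [-6, 0, -3.5], -0.2]
    - [0, [-10, 0, -5.8], -0.3]
    - [0, [-14, 0, -8.1], -0.42]
    - [0, [-18, 0, -10.4], -0.54]
    - [0, [-21, 0, -12.2], -0.64]
    - [0, [-23.2, 0, -13.4], -0.7]
    - [0, [-24.1, 0, -14], -0.722]
    - [0, [-24.1, 0, -14], -0.722]
    - [0, [-24.1, 0, -14], -0.722]

```text
time_s: 5.7
ee_pos: [0.5652, 0.0001, 0.1981]
eef_rot: [-1.569, -0.001, 1.958]
force: [-1.3, -0.6, -4.0]
grip_width: 0.0578
```

```bash
python3 - <<'E'
from h import *
go(.5653,-.0007,.20,112.26)
from station import optics
P={}
for n in("top","side"):
    c=optics.camera(n);P[n]=cloud(c);cv2.imwrite(f"pics/{n}1.png",c["img"][:,:,::-1]);
    p=P[n].reshape(-1,3)
    q=p[(abs(p[:,0]-.565)<.12)&(abs(p[:,1])<.12)]
    th=np.radians(22.26);R=np.array([[np.cos(th),np.sin(th)],[-np.sin(th),np.cos(th)]])
    loc=np.c_[(q[:,:2]-[.5653,-.0007])@R.T,q[:,2]]
    for z0,z1 in((.223,.226),(.215,.235),(.236,.255),(.06,.072),(.165,.22)):
        s=loc[(loc[:,2]>z0)&(loc[:,2]<z1)]
        if len(s)>10:print(n,z0,len(s),s.min(0).round(4),s.max(0).round(4),np.median(s[:,2]).round(4),rect(s))
E
```

```text
t 5.7 pos [5.652e-01 1.000e-04 1.981e-01] yaw 112.18 rpy [-1.5687e+00 -1.2000e-03  1.9580e+00] F [-1.3 -0.6 -4. ] w 0.0578 -> shift [-0.08 -0.19  0.02] turn -0.001
top 0.223 65 [-0.0476 -0.0261  0.223 ] [0.0738 0.0295 0.226 ] 0.2246 (array([10.9,  5.4]), 130.0, 33.0, 18.23)
top 0.215 170 [-0.0476 -0.0281  0.215 ] [0.0824 0.0308 0.2348] 0.223 (array([13.5,  7.8]), 135.7, 38.5, 16.95)
top 0.236 22 [0.0767 0.0006 0.2369] [0.0869 0.0139 0.2454] 0.2429 (array([81.7,  7.3]), 13.1, 10.1, 88.23)
top 0.06 34 [-0.0268  0.0147  0.0625] [0.0737 0.029  0.0714] 0.0672 (array([23.4, 21.8]), 100.4, 14.3, 0.02)
top 0.165 55 [-0.0451 -0.0281  0.168 ] [0.0821 0.0313 0.2199] 0.2021 (array([15.9,  4.7]), 133.3, 37.1, 13.25)
side 0.223 234 [-0.0822 -0.0308  0.223 ] [0.0857 0.0468 0.226 ] 0.2245 (array([1.9, 7.6]), 167.6, 77.2, 4.33)
side 0.215 574 [-0.0822 -0.0345  0.2151] [0.0857 0.0468 0.2349] 0.2243 (array([1.5, 6.7]), 167.3, 80.9, -4.49)
side 0.236 96 [-0.0841 -0.0315  0.236 ] [0.0881 0.0474 0.2547] 0.2436 (array([3.2, 9.3]), 170.5, 77.0, -11.38)
side 0.06 537 [-0.0799 -0.0313  0.0601] [0.0855 0.033  0.072 ] 0.0682 (array([2.7, 1.4]), 165.6, 63.7, -1.47)
side 0.165 1073 [-0.0808 -0.0154  0.165 ] [0.0856 0.0457 0.2199] 0.1945 (array([ 2.5, 16.1]), 166.4, 59.0, -1.5)
```

View pics/side1.png

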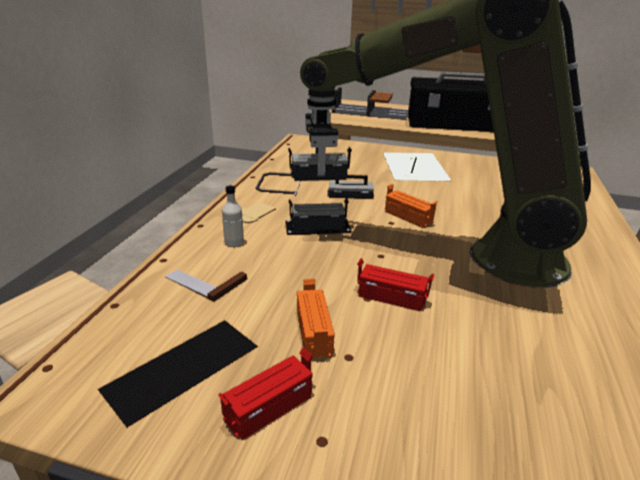

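The case hangs level above the bottom case, at about (320,165) against (318,218) in the side view. I'll compare the two pairs of tongues in the side cloud to get the relative offset.

```bash
cat >> h.py <<'E'
def tongues(zs,c0=(.5653,-.0007),th=22.26,n="side",N=3):
    from station import optics
    p=np.concatenate([cloud(optics.camera(n)).reshape(-1,3) for _ in range(N)]);a=np.radians(th)
    R=np.array([[np.cos(a),np.sin(a)],[-np.sin(a),np.cos(a)]]);l=np.c_[(p[:,:2]-c0)@R.T,p[:,2]]
    for z0,z1 in zs:
        for s in(-1,1):
            q=l[(l[:,2]>z0)&(l[:,2]<z1)&(abs(l[:,0]*s-.083)<.012)&(abs(l[:,1])<.03)]
            print(n,z0,s,len(q),"x pct",np.percentile(q[:,0],[2,50,98]).round(4),"y",np.percentile(q[:,1],[2,50,98]).round(4),"z",np.percentile(q[:,2],[50,98]).round(4)) if len(q) else print(z0,s,0)
E
python3 - <<'E'
from h import *
tongues(((.074,.092),(.229,.25)))
tongues(((.074,.092),(.229,.25)),n="top",N=1)
go(.5653,-.0007,.20,112.26)
E
```

```text
side 0.074 -1 85 x pct [-0.0845 -0.0794 -0.0755] y [-0.0145  0.0046  0.016 ] z [0.0861 0.0906]
side 0.074 1 58 x pct [0.0776 0.0832 0.0879] y [-0.0145  0.0069  0.0164] z [0.087  0.0914]
side 0.229 -1 93 x pct [-0.0834 -0.0781 -0.0744] y [-0.0119  0.0096  0.0172] z [0.2413 0.2477]
side 0.229 1 74 x pct [0.0791 0.0845 0.0884] y [-0.0129  0.0093  0.0173] z [0.2423 0.2468]
0.074 -1 0
0.074 1 0
0.229 -1 0
top 0.229 1 28 x pct [0.0773 0.0825 0.0869] y [-0.0001  0.009   0.0144] z [0.2434 0.2471]
t 6.0 pos [5.657e-01 3.000e-04 1.994e-01] yaw 112.28 rpy [-1.5707e+00 -1.0000e-04  1.9596e+00] F [ 0.3 -0.1 -4.5] w 0.0576 -> shift [-0.08 -0.06  0.07] turn 0.0
```

>>> jog_arm:
  targets:
    - [0, [-0.1, 1, 0.1], 0]
    - [0, [-0.1, 3, 0.1], 0]
    - [0, [-0.1, 5, 0.1], 0]
    - [0, [-0.1, 6.5, 0.1], 0]
    - [0, [-0.1, 7.5, 0.1], 0]
    - [0, [-0.1, 8.2, 0.1], 0]
    - [0, [-0.1, 8.2, 0.1], 0]
    - [0, [-0.1, 8.2, 0.1], 0]
  grip_force: 50

```text
time_s: 6.8
ee_pos: [0.5655, -0.0016, 0.1179]
eef_rot: [-1.571, 0.0, 1.959]
force: [-0.9, -0.1, -4.5]
grip_width: 0.0576
```

```bash
python3 - <<'E'
from h import *
tongues(((.074,.092),(.145,.17)),N=2)
go(.5653,-.0007,.1145,112.26)
E
```

```text
side 0.074 -1 38 x pct [-0.0846 -0.0816 -0.0762] y [-0.0137  0.0096  0.0149] z [0.0862 0.0912]
side 0.074 1 45 x pct [0.0728 0.0831 0.088 ] y [-0.0138  0.0079  0.027 ] z [0.088  0.0917]
side 0.145 -1 65 x pct [-0.0857 -0.0796 -0.075 ] y [-0.0142  0.0059  0.0147] z [0.1608 0.1662]
side 0.145 1 54 x pct [0.079  0.0832 0.0879] y [-0.0134  0.0072  0.0156] z [0.1609 0.1667]
t 6.9 pos [ 0.5656 -0.0016  0.1182] yaw 112.24 rpy [-1.5719e+00  5.0000e-04  1.9590e+00] F [ 0.2  0.2 -4. ] w 0.058 -> shift [ 0.09  0.37 -0.01] turn -0.0
```

>>> jog_arm:
  targets:
    - [0, [0, 0.3, 0], 0]
    - [0, [0, 0.6, 0], 0]
    - [0, [0, 0.7, 0], 0]
    - [0, [0, 0.7, 0], 0]

```text
time_s: 7.3
ee_pos: [0.5653, -0.0016, 0.1105]
eef_rot: [-1.571, 0.0, 1.959]
force: [0.9, -0.0, -2.6]
grip_width: 0.0578
```

>>> jog_arm:
  targets:
    - [0, [0, 0.1, 0], 0]
    - [0, [0, 0.2, 0], 0]
    - [0, [0, 0.3, 0], 0]
    - [0, [0, 0.3, 0], 0]

```text
time_s: 7.7
ee_pos: [0.5658, -0.0017, 0.1085]
eef_rot: [-1.573, 0.001, 1.959]
force: [-0.5, 0.7, 6.9]
grip_width: 0.0578
```

>>> jog_arm:
  targets:
    - [0, [0, 0.1, 0], 0]
    - [0, [0, 0.2, 0], 0]
    - [0, [0, 0.3, 0], 0]
    - [0, [0, 0.4, 0], 0]
    - [0, [0, 0.4, 0], 0]

```text
time_s: 8.2
ee_pos: [0.5649, -0.0015, 0.1028]
eef_rot: [-1.57, -0.001, 1.959]
force: [0.5, -0.1, -6.7]
grip_width: 0.0578
```

```bash
python3 - <<'E'
from h import *
tongues(((.074,.092),(.135,.155)),N=2)
go(.5653,-.0007,.1026,112.26)
E
```

```text
side 0.074 -1 42 x pct [-0.0856 -0.0797 -0.0726] y [-0.0013  0.012   0.0257] z [0.0859 0.0903]
side 0.074 1 74 x pct [0.0727 0.0796 0.0876] y [-0.016  0.011  0.027] z [0.0841 0.0909]
side 0.135 -1 56 x pct [-0.0857 -0.0805 -0.0753] y [-0.0151  0.0056  0.0158] z [0.1463 0.1519]
side 0.135 1 45 x pct [0.0775 0.0832 0.0878] y [-0.0158  0.0078  0.0178] z [0.1473 0.1511]
t 8.3 pos [ 0.565  -0.0015  0.103 ] yaw 112.25 rpy [-1.5701e+00 -5.0000e-04  1.9590e+00] F [ 0.6  1.3 -7.1] w 0.0577 -> shift [ 0.06  0.04 -0.06] turn -0.0
```

The push dropped off suddenly and the tongue tops are at 151 mm, so it has snapped. I'll press firmly and hold.

>>> jog_arm:
  targets:
    - [0, [0, 0.1, 0], 0]
    - [0, [0, 0.2, 0], 0]
    - [0, [0, 0.2, 0], 0]
    - [0, [0, 0.2, 0], 0]
    - [0, [0, 0.2, 0], 0]
    - [0, [0, 0.2, 0], 0]
    - [0, [0, 0.2, 0], 0]
    - [0, [0, 0.2, 0], 0]

```text
time_s: 9.1
ee_pos: [0.5652, -0.0015, 0.1026]
eef_rot: [-1.571, 0.0, 1.959]
force: [-6.7, -0.2, 7.3]
grip_width: 0.0578
```

>>> jog_arm:
  targets:
    - [0, [0, 0.1, 0], 0]
    - [0, [0, 0.1, 0], 0]
    - [0, [0, 0.1, 0], 0]
    - [0, [0, 0.1, 0], 0]
    - [0, [0, 0.1, 0], 0]

```text
time_s: 9.6
ee_pos: [0.5653, -0.0015, 0.1026]
eef_rot: [-1.571, 0.0, 1.959]
force: [-12.2, 0.7, 18.4]
grip_width: 0.0578
```

Now release, lift, and re-measure both cases.

>>> jog_arm:
  targets:
    - [0, [0, -0.2, 0], 0]
    - [9.4, [0, -0.2, 0], 0]
    - [9.4, [0, -0.2, 0], 0]
    - [9.4, [0, -0.2, 0], 0]
    - [9.4, [0, -0.2, 0], 0]
    - [9.4, [0, -0.2, 0], 0]
    - [9.4, [0, -5, 0], 0]
    - [9.4, [0, -10, 0], 0]
    - [9.4, [0, -14, 0], 0]
    - [9.4, [0, -14, 0], 0]

```text
time_s: 10.6
ee_pos: [0.5668, -0.0017, 0.2464]
eef_rot: [-1.579, 0.004, 1.959]
force: [0.3, -0.5, -0.9]
grip_width: 0.0938
```

```bash
python3 -c "
from h import *
go(.46,-.262,.24,105.3)"
```

```text
t 10.6 pos [ 0.5668 -0.0017  0.2464] yaw 112.24 rpy [-1.5791  0.0041  1.959 ] F [ 0.3 -0.5 -0.9] w 0.0938 -> shift [-20.05   0.56  19.75] turn 0.121
```

>>> jog_arm:
  targets:
    - [9.4, [-17, 0.5, 27.5], 0.121]
    - [9.4, [-17, 0.5, 27.5], 0.121]
    - [9.4, [-17, 0.5, 27.5], 0.121]
    - [9.4, [-17, 0.5, 27.5], 0.121]
    - [9.4, [-17, 0.5, 27.5], 0.121]
    - [9.4, [-17, 0.5, 27.5], 0.121]
    - [9.4, [-17, 0.5, 27.5], 0.121]
    - [9.4, [-17, 0.5, 27.5], 0.121]
    - [9.4, [-17, 0.5, 27.5], 0.121]

```text
time_s: 11.5
ee_pos: [0.3749, -0.263, 0.2351]
eef_rot: [-1.571, -0.001, 1.837]
force: [-0.3, 0.3, -0.1]
grip_width: 0.0942
```

```bash
python3 - <<'E'
from h import *
from station import optics
c=optics.camera("top");im=c["img"];P=cloud(c);z=P[...,2];cv2.imwrite("pics/top2.png",im[:,:,::-1])
hsv=cv2.cvtColor(im,cv2.COLOR_RGB2HSV)
for n,(x,y),h in(("deep",(.5653,-.0007),.128),("handle",(.523,-.2615),.04)):
    near=(np.hypot(P[...,0]-x,P[...,1]-y)<.1)
    for nm,q in(("cloud",near&(abs(z-h)<.008)),("colour",near&(hsv[...,1]<60)&(hsv[...,2]>75)&(abs(z-h)<.02))):
        k,l,s,_=cv2.connectedComponentsWithStats(q.astype(np.uint8));i=1+np.argmax(s[1:,4]);vv,uu=np.nonzero(l==i)
        print(n,nm,s[i,4],np.median(z[l==i]).round(4),rect(P[l==i]),rect(ray_plane(c,np.c_[uu,vv],h)))
tongues(((.074,.092),(.135,.155)),N=2)
p=P[np.hypot(P[...,0]-.523,P[...,1]+.2615)<.06];b=p[(p[:,2]>.06)&(p[:,2]<.09)];print("bar",len(b),rect(b),np.median(b[:,2]))
go(.523,-.2615,.15,105.3)
E
```

```text
deep cloud 1180 0.128 (array([564.2,  -1.6]), 151.3, 59.9, 21.67) (array([ 5.636e+02, -5.000e-01]), 150.9, 59.3, 21.66)
deep colour 1158 0.1281 (array([ 5.663e+02, -5.000e-01]), 151.8, 60.3, 21.78) (array([564.6,   0.7]), 149.2, 60.8, 22.21)
handle cloud 824 0.0391 (array([ 522.5, -261.2]), 150.0, 59.9, 14.55) (array([ 522. , -259.8]), 149.4, 60.1, 15.16)
handle colour 689 0.0392 (array([ 523.2, -261.9]), 149.1, 58.5, 14.68) (array([ 522.9, -261.2]), 148.6, 56.6, 14.93)
side 0.074 -1 42 x pct [-0.0851 -0.08   -0.0735] y [-0.0112  0.0115  0.0246] z [0.0861 0.0911]
side 0.074 1 74 x pct [0.0727 0.0798 0.0879] y [-0.0132  0.0112  0.0277] z [0.0847 0.0917]
side 0.135 -1 54 x pct [-0.0851 -0.0798 -0.0753] y [-0.0132  0.0051  0.0166] z [0.1461 0.1522]
side 0.135 1 44 x pct [0.0774 0.0831 0.0878] y [-0.0157  0.0071  0.0157] z [0.1478 0.1511]
bar 214 (array([ 522.6, -261.8]), 107.6, 15.7, 14.62) 0.07235528962100685
t 11.65 pos [ 0.3756 -0.2623  0.2353] yaw 105.38 rpy [-1.5707e+00 -3.0000e-04  1.8393e+00] F [ 0.6 -0.9  0. ] w 0.0939 -> shift [ -3.84   8.53 -14.24] turn 0.001
```

View pics/top2.png

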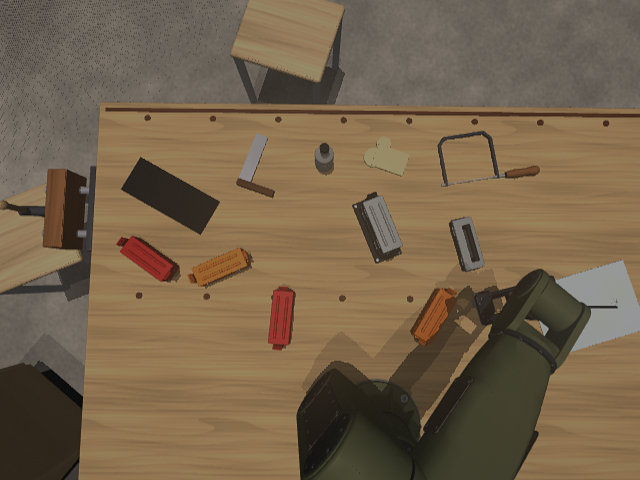

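The deep case is seated at (378,228) with its lid at 128 mm, and the handle case is untouched at (466,243). Next is the move over the handle case.

>>> jog_arm:
  targets:
    - [9.4, [-1, 1, -4], 0.007]
    - [9.4, [-2.4, 2, -9], 0.007]
    - [9.4, [-3.6, 3, -13], 0.007]
    - [9.4, [-3.9, 6, -14.2], 0.007]
    - [9.4, [-3.9, 8.5, -14.2], 0.007]
    - [9.4, [-3.9, 8.5, -14.2], 0.007]
    - [9.4, [-3.9, 8.5, -14.2], 0.007]

```text
time_s: 12.35
ee_pos: [0.5226, -0.2626, 0.1511]
eef_rot: [-1.571, -0.0, 1.832]
force: [0.6, 0.0, 0.9]
grip_width: 0.0944
```

```bash
python3 -c "
from h import *
go(.5228,-.2615,.026,104.9)"
```

```text
t 12.35 pos [ 0.5226 -0.2626  0.1511] yaw 104.96 rpy [-1.5707 -0.      1.8319] F [0.6 0.  0.9] w 0.0944 -> shift [ 0.11 12.51 -0.05] turn 0.001
```

>>> jog_arm:
  targets:
    - [9.4, [0.1, 4, 0], 0]
    - [9.4, [0.1, 8, 0], 0]
    - [9.4, [0.1, 10.5, 0], 0]
    - [9.4, [0.1, 12, 0], 0]
    - [9.4, [0.1, 12.5, 0], 0]
    - [9.4, [0.1, 12.5, 0], 0]
    - [9.4, [0.1, 12.5, 0], 0]

```text
time_s: 13.05
ee_pos: [0.5228, -0.2626, 0.0272]
eef_rot: [-1.573, 0.002, 1.831]
force: [-0.4, -0.4, -0.2]
grip_width: 0.0936
```

>>> jog_arm:
  targets:
    - [0, [0, 0, 0], 0]
    - [0, [0, 0, 0], 0]
    - [0, [0, 0, 0], 0]
    - [0, [0, 0, 0], 0]
    - [0, [0, 0, 0], 0]
    - [0, [0, 0, 0], 0]
    - [0, [0, 0, 0], 0]
    - [0, [0, 0, 0], 0]
    - [0, [0, 0, 0], 0]
    - [0, [0, 0, 0], 0]
  grip_force: 50

```text
time_s: 14.05
ee_pos: [0.5221, -0.2622, 0.0256]
eef_rot: [-1.571, 0.0, 1.831]
force: [-0.8, 0.3, 1.9]
grip_width: 0.0573
```

```bash
python3 -c "
from h import *
go(.5228,-.2615,.21,104.9)"
```

```text
t 14.05 pos [ 0.5221 -0.2622  0.0256] yaw 104.91 rpy [-1.5709  0.      1.831 ] F [-0.8  0.3  1.9] w 0.0573 -> shift [  0.05 -18.44  -0.09] turn 0.0
```

>>> jog_arm:
  targets:
    - [0, [0, -1, 0], 0]
    - [0, [0, -3, 0], 0]
    - [0, [0, -6.5, 0], 0]
    - [0, [0, -11, 0], 0]
    - [0, [0, -15, 0], 0]
    - [0, [0, -17.5, 0], 0]
    - [0, [0, -18.4, 0], 0]
    - [0, [0, -18.4, 0], 0]

```text
time_s: 14.85
ee_pos: [0.5221, -0.2622, 0.2101]
eef_rot: [-1.572, 0.001, 1.831]
force: [-0.4, -0.3, -2.8]
grip_width: 0.0578
```

```bash
python3 -c "
from h import *
go(.5645,-.0013,.21,112.24)"
```

```text
t 14.85 pos [ 0.5221 -0.2622  0.2101] yaw 104.91 rpy [-1.5717e+00  9.0000e-04  1.8310e+00] F [-0.4 -0.3 -2.8] w 0.0578 -> shift [ 24.12   0.   -10.81] turn -0.128
```

>>> jog_arm:
  targets:
    - [0, [2.4, 0, -1.1], -0.02]
    - [0, [6, 0, -2.7], -0.04]
    - [0, [10, 0, -4.5], -0.06]
    - [0, [14, 0, -6.3], -0.08]
    - [0, [18, 0, -8.1], -0.1]
    - [0, [21, 0, -9.4], -0.12]
    - [0, [23.2, 0, -10.4], -0.128]
    - [0, [24.1, 0, -10.8], -0.128]
    - [0, [24.1, 0, -10.8], -0.128]
    - [0, [24.1, 0, -10.8], -0.128]

```text
time_s: 15.85
ee_pos: [0.5641, -0.0024, 0.2087]
eef_rot: [-1.57, -0.0, 1.958]
force: [-0.0, -0.3, -1.7]
grip_width: 0.0577
```

```bash
cat > cmp.py <<'E'
# compare end extents of held case (underside z=u) and deep case below, in bottom-case axes, side cloud
from h import *
from station import optics
import sys
u=float(sys.argv[1])
c0=(.5653,-.0007);a=np.radians(22.26);R=np.array([[np.cos(a),np.sin(a)],[-np.sin(a),np.cos(a)]])
for n in("side","top"):
    c=optics.camera(n);P=cloud(c).reshape(-1,3);l=np.c_[(P[:,:2]-c0)@R.T,P[:,2]]
    l=l[(abs(l[:,0])<.1)&(abs(l[:,1])<.05)]
    for nm,z0,z1 in(("deep lid",.122,.134),("held lid",u+.034,u+.046),("held body",u+.015,u+.037),("deep body",.08,.12),("bar",u+.058,u+.08)):
        q=l[(l[:,2]>z0)&(l[:,2]<z1)]
        if nm=="bar": q=q[abs(q[:,1])<.012]
        if len(q)>20: print(n,nm,len(q),"x",np.percentile(q[:,0],[1,99]).round(4),"y",np.percentile(q[:,1],[1,99]).round(4),"zmed",np.median(q[:,2]).round(4))
    if n=="side": cv2.imwrite(f"pics/side_{int(u*1e4)}.png",cv2.resize(c["img"][110:260,240:400],None,fx=4,fy=4,interpolation=2)[:,:,::-1])
go(.5645,-.0013,u+.0256,112.24)
E
python3 cmp.py .1844
```

```text
side deep lid 540 x [-0.0789  0.0831] y [-0.0276  0.0313] zmed 0.1286
side held lid 434 x [-0.0715  0.0745] y [-0.0313  0.0418] zmed 0.2232
side held body 439 x [-0.0717  0.0756] y [-0.016   0.0419] zmed 0.2106
side deep body 752 x [-0.0812  0.0843] y [-0.0102  0.0329] zmed 0.1
side bar 173 x [-0.0509  0.0547] y [-0.0063  0.0107] zmed 0.2527
top deep lid 38 x [0.032  0.0726] y [0.0187 0.0288] zmed 0.1277
top held lid 151 x [-0.0471  0.0728] y [-0.0283  0.0279] zmed 0.2229
top held body 57 x [-0.0464  0.073 ] y [-0.0288  0.0293] zmed 0.2194
top bar 34 x [-0.0437 -0.0289] y [-0.0074  0.0062] zmed 0.2563
t 15.95 pos [ 0.5642 -0.0027  0.2091] yaw 112.16 rpy [-1.5702e+00 -1.0000e-04  1.9575e+00] F [ 0.9 -0.1 -1.9] w 0.0576 -> shift [ 0.12 -0.09 -0.08] turn -0.001
```

The extents and the TCP agree within about 1 mm, so I'll correct by that and descend to just above the hooks (underside about 140 mm).

>>> jog_arm:
  targets:
    - [0, [0.1, 0.5, -0.06], 0]
    - [0, [0.1, 1.5, -0.06], 0]
    - [0, [0.1, 2.7, -0.06], 0]
    - [0, [0.1, 3.6, -0.06], 0]
    - [0, [0.1, 4.2, -0.06], 0]
    - [0, [0.1, 4.2, -0.06], 0]
    - [0, [0.1, 4.2, -0.06], 0]

```text
time_s: 16.65
ee_pos: [0.5647, -0.0004, 0.1676]
eef_rot: [-1.571, 0.0, 1.959]
force: [0.1, 0.9, -1.1]
grip_width: 0.0576
```

```bash
python3 cmp.py .1415
```

```text
side deep lid 373 x [-0.0798  0.0837] y [-0.0104  0.0318] zmed 0.1282
side held lid 459 x [-0.0704  0.0759] y [-0.0275  0.0426] zmed 0.182
side held body 409 x [-0.0708  0.0764] y [0.0042 0.0441] zmed 0.1675
side deep body 758 x [-0.0808  0.0842] y [-0.0094  0.0328] zmed 0.1
side bar 160 x [-0.0502  0.0555] y [-0.0038  0.0112] zmed 0.2123
top held lid 115 x [-0.0401  0.0742] y [-0.0268  0.0305] zmed 0.1817
top held body 21 x [-0.0197  0.0737] y [-0.0214  0.0319] zmed 0.1726
t 16.75 pos [ 5.648e-01 -4.000e-04  1.679e-01] yaw 112.24 rpy [-1.5715e+00  3.0000e-04  1.9590e+00] F [ 0.6 -0.  -2.1] w 0.0578 -> shift [-0.08  0.08  0.06] turn 0.0
```

>>> jog_arm:
  targets:
    - [0, [-0.1, 0, 0.05], 0]
    - [0, [-0.1, 0.3, 0.05], 0]
    - [0, [-0.1, 0.5, 0.05], 0]
    - [0, [-0.1, 0.6, 0.05], 0]
    - [0, [-0.1, 0.6, 0.05], 0]

```text
time_s: 17.25
ee_pos: [0.5645, -0.0015, 0.1615]
eef_rot: [-1.571, 0.0, 1.959]
force: [-0.8, -0.9, 0.5]
grip_width: 0.0574
```

```bash
python3 cmp.py .1355 | grep -v body
```

```text
side deep lid 269 x [-0.0801  0.0852] y [-0.0084  0.0321] zmed 0.1274
side held lid 452 x [-0.0712  0.0753] y [-0.0307  0.0417] zmed 0.1759
side bar 159 x [-0.0508  0.0551] y [-0.0044  0.0101] zmed 0.2058
top held lid 107 x [-0.039   0.0743] y [-0.0265  0.0293] zmed 0.1753
t 17.35 pos [ 0.5645 -0.0015  0.1615] yaw 112.24 rpy [-1.5708  0.      1.959 ] F [-0.9 -0.8 -0.8] w 0.0574 -> shift [ 0.02  0.04 -0.01] turn 0.0
```

```bash
ls pics; cp pics/side_135*.png pics/near.png
```

```text
crop.png
side0.png
side1.png
side_1355.png
side_1414.png
side_1844.png
top0.png
top1.png
top2.png
```

View pics/near.png

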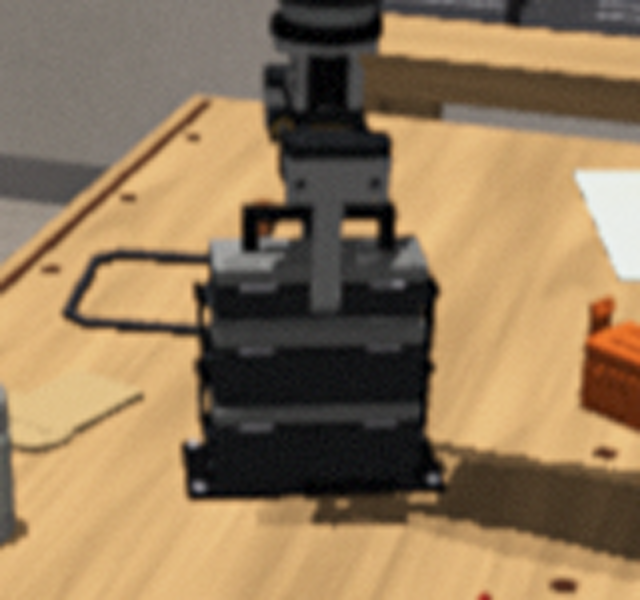

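The handle case is centred between the tongues at crop x of about 200 and 435, and hangs level. Pressing down now.

>>> jog_arm:
  targets:
    - [0, [0, 0.1, 0], 0]
    - [0, [0, 0.2, 0], 0]
    - [0, [0, 0.3, 0], 0]
    - [0, [0, 0.3, 0], 0]

```text
time_s: 17.75
ee_pos: [0.5651, -0.0015, 0.1596]
eef_rot: [-1.573, 0.001, 1.959]
force: [-1.5, -0.4, 8.7]
grip_width: 0.058
```

>>> jog_arm:
  targets:
    - [0, [0, 0.1, 0], 0]
    - [0, [0, 0.2, 0], 0]
    - [0, [0, 0.3, 0], 0]
    - [0, [0, 0.4, 0], 0]
    - [0, [0, 0.5, 0], 0]
    - [0, [0, 0.5, 0], 0]

```text
time_s: 18.35
ee_pos: [0.5644, -0.0014, 0.1535]
eef_rot: [-1.571, -0.0, 1.959]
force: [-2.2, 0.6, 1.2]
grip_width: 0.0577
```

>>> jog_arm:
  targets:
    - [0, [0, 0.1, 0], 0]
    - [0, [0, 0.15, 0], 0]
    - [0, [0, 0.15, 0], 0]
    - [0, [0, 0.15, 0], 0]
    - [0, [0, 0.15, 0], 0]
    - [0, [0, 0.15, 0], 0]
    - [0, [0, 0.15, 0], 0]

```text
time_s: 19.05
ee_pos: [0.5645, -0.0014, 0.1535]
eef_rot: [-1.571, 0.0, 1.959]
force: [-9.4, 0.7, 16.5]
grip_width: 0.0579
```

>>> jog_arm:
  targets:
    - [0, [0, 0.03, 0.04], 0]
    - [0, [0, 0.03, 0.04], 0]
    - [0, [0, 0.03, 0.04], 0]
    - [0, [0, 0.03, 0.04], 0]
    - [0, [0, 0.03, 0.04], 0]
    - [0, [0, 0.03, 0.04], 0]
    - [0, [0, 0.03, 0.04], 0]
    - [0, [0, 0.03, 0.04], 0]

```text
time_s: 19.85
ee_pos: [0.5645, -0.0014, 0.1535]
eef_rot: [-1.573, 0.0, 1.959]
force: [-7.4, 0.5, 18.3]
grip_width: 0.0577
```

```bash
python3 cmp.py .128 | grep -v body; ls -t pics|head -1; cp pics/$(ls -t pics|head -1) pics/final.png
python3 -c "
from station import ctrl,optics
for i in range(8): optics.camera('top');print(ctrl.get_obs()['force'].round(1),end=' ')"
```

```text
side deep lid 224 x [-0.0817  0.0846] y [0.0001 0.032 ] zmed 0.1276
side held lid 453 x [-0.0711  0.0758] y [-0.0299  0.0426] zmed 0.168
side bar 162 x [-0.0508  0.055 ] y [-0.0052  0.0112] zmed 0.1976
top held lid 94 x [-0.0379  0.0739] y [-0.027   0.0296] zmed 0.1673
t 19.95 pos [ 0.5645 -0.0014  0.1535] yaw 112.25 rpy [-1.5726e+00  4.0000e-04  1.9591e+00] F [-7.6  1.2 16.7] w 0.0577 -> shift [ 0.01 -0.01 -0.01] turn 0.0
side_1280.png
[-6.8  1.8 17.6] [-7.3  1.6 17.2] [-7.   1.3 17.1] [-8.   1.6 16.9] [-7.6  1.5 17. ] [-7.8  1.4 17.5] [-6.6  2.2 17.3] [-7.4  1.6 17.1]
```

View pics/final.png

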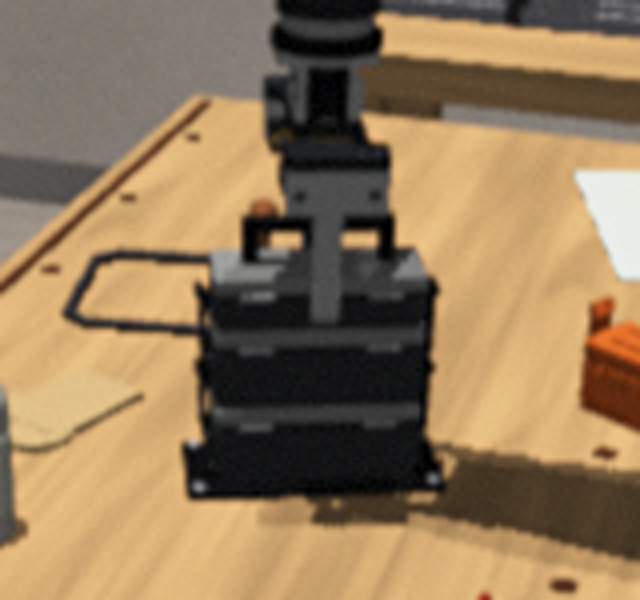

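The column is seated straight, with the handle case's lid at 168 mm and the push steady at about 17 N. Handing in.

```bash
python3 -c "
from station import ctrl
print(ctrl.hand_in(), ctrl.get_obs()['force'].round(1))"
```

```text
the job is handed in; nothing more can be done
the job is handed in; nothing more can be done
```

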